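Knock the capping chuck insert out of its nest block

ROBOT

A 6-joint arm with a two-finger parallel gripper is mounted at the origin on a cart in front of the work surface, level with it; the furniture and walls round the work are solid. World frame = base frame: x ahead of the robot, y to its left, z up, the work surface at z = 0. Lengths are in mm, angles in rad, forces in N, time in s.
With the tool pointing down it reaches from about 325 to 850 mm from the base axis. Payload 4.4 kg.
Tool frame: the origin (TCP) lies where the fingers leave the gripper's body, on its centre line; the fingertips stand 97 mm ahead of it and the grasp point (between the pads) lies grasp_offset ahead of it (grasp_offset is the distance from the TCP to the grasp point, in mm); z points along the fingers, y is the direction in which the jaws open and shut (so a half turn about z gives the same grasp; the last joint's range is limited). The gripper opens to 94 mm and grips with 3 to 60 N. Pads are 16 mm wide; open, the fingers measure 119 mm over their backs; the gripper's body (75 mm by 177 mm) begins 78 mm behind the grasp point.
Start: joints at [0.978, 0.207, 1.542, -0, 1.393, -0.15], TCP at [246.381, 519.543, 302.647] pointing down, gripper open.
Joint ranges: [-2.73, 2.73], [-0.86, 2.22], [0.23, 2.46], [-1.11, 4.25], [0.08, 2.63], [-2.82, 2.82]. Speed limits (rad/s): [2.79, 2.79, 3.14, 3.14, 3.14, 3.14].

INTERFACE

Orientations are given as [roll, pitch, yaw] about the fixed x, y, z axes, in that order (R = Rz(yaw) Ry(pitch) Rx(roll)).
In Python, from plant import get_obs, grab_frame, camera_model, close_job, grasp_offset gives the robot as it stands.
- The arm moves only by the tool step_arm, never from a script. Its argument "series" is a list of rows, each a list of 6 numbers: the shift along the tool's x, y, z in cm, then the turn, a rotation vector about the tool's x, y, z in degrees. In form: [[x, y, z, rx, ry, rz], ...]. A call has exactly 10 rows; each row shifts and turns the commanded pose from where the row before left it, along the tool's axes as they then stand; what a row does not reach is not made up. A row lasts 1/10 s, in which the tool goes at most 50 mm and 8.59 degrees, less where a joint would pass 70% of its speed; a pose out of reach is approached as far as the arm can. A call is refused whole if a number of a shift passes 5 or a number of a turn 8.59, either way. A call with a gripper value outside its range is refused whole. "gripper" is the opening, from -1 (shut) to 1 (fully open), so that 0 is half open, set as the call begins (left out, the last holds). The fingers move at their own pace and stop on an object; "grip_force" is the grip in N (left out, the last holds). Time passes only in rows, so rows that do not move let the fingers close, or fill a call up. It gives the time, the measured TCP pose, the force and the opening at its end, in the units of the state.
- get_obs(): the state, without advancing time (a new reading comes with each control period).
- grab_frame(name): name is "scene" or "top" or "wrist"; returns the picture (384x512x3 uint8, red, green, blue); there is no depth.
- camera_model(name): a dict with "camera_matrix" (3x3 intrinsics, pixels), "view" (4x4, takes a point from world to camera coordinates). Camera axes: x right, y up, looking along -z (the intrinsics and any distortion apply to the point x, -y, -z); pixel columns grow to the right and rows downward; lengths in mm; the calibration is good to about 2 mm. A picture is of the moment at which its call begins: read the wrist's pose just before it. camera_model takes no time and is no camera call; for the wrist camera it gives the pose at the moment of the call.
- close_job(): hands the job in, once; it reports no verdict.
The state is a dict: "time": time; "joints": joint angles; "joint_vel": joint speeds; "joint_torque": joint torques, N m; "tcp_pos": TCP position; "tool_rot": TCP orientation; "contact_force": force on the tool from outside, world axes, zero at the start; "torque": the same for the moment, N m; "grip_width": finger opening in mm.
Only numpy, scipy, OpenCV 4.12 (cv2) and the standard library are available. Lean on these libraries where they do the work, as an engineer would, in place of code of your own. Each camera call takes 0.05 s, during which the arm holds its last target.

TASK

A capping chuck insert is stuck in one of the two nest blocks. Set that block over the upright pin of the knock-out stand and press it straight down until it bears firmly on the rubber stop ring, without ramming it (some 10 N on the ring is right, 25 N is too much), so that the pin pokes the insert up out of the block. Leave the block sitting on the stand, take the insert out of it and set it down upright in the flat steel tray, not dropping it; leave everything else where it is.

Things in the scene. Friction and masses are not known exactly. Their poses are not given: they have to be found in the camera images.
- block: Square aluminium nest block that holds the insert, 60 x 60 x 38 mm, about 0.2 kg, loose on the bench. Origin: centre of its underside; z up, x and y square to its sides. A bore of 44.5 mm goes from the top down to a floor 7 mm thick. It fits the stand's pin at any yaw.
- block_hole (a point): Middle of the access hole in the underside of the block that holds the insert (same point as its origin): 27 mm wide, chamfered 2 mm at its mouth, right through the 7 mm floor below the insert.
- block_rim (a point): Middle of the top of the block that holds the insert, 38 mm above its underside. Four sprung ball plungers low in its bore (6 mm above the floor) grip the insert's foot: pushing it up takes about 8 to 14 N until it has risen some 8 mm; after that it is free.
- insert: Round capping chuck insert, 43 mm diameter, 31 mm high, 0.06 kg, its upper 5 mm rounded off. Origin: centre of its underside, z up. At the start it sits fully down in the block, its origin 7 mm above the block's, its top level with the block's top, so that it cannot be gripped.
- spare_block: A second nest block, same as the first but empty. A bystander. It and the block with the insert may stand at either side of the bench.
- stand: Knock-out stand, fixed to the bench: base plate 90 x 80 x 12 mm, in its middle an upright steel pin of 24 mm diameter. Origin: on the bench surface on the pin's axis, z up. Round the pin sits a clamped stop collar with a rubber ring of 46 mm diameter on it. With the block on the ring the insert stands 14 to 26 mm proud of the block.
- pin_tip (a point): Middle of the flat tip (20 mm wide, chamfered to 24 mm) of the stand's pin, 75 mm above the bench. The top of the rubber ring is somewhere between 21 and 33 mm below it, set differently each time and not reported. The ring yields about 1 mm per 12 N, at most 3 mm, then it is solid.
- tray_in (a point): Middle of the inner floor of the flat steel tray, 3 mm above the bench; the tray is fixed, 140 x 140 mm outside, walls 3 mm thick and 14 mm high. x and y square to its sides.
- dropper: White dropper cap with pipette, 105 mm long, lying at the back left. Bystander; origin at its middle, on the bench.
- bottle_left: Small amber bottle, 33 mm diameter, 79 mm high, at the far left. Bystander; origin at the centre of its underside.
- bottle_back: Small amber bottle, 33 mm diameter, 79 mm high, at the back left. Bystander; origin at the centre of its underside.
- parts_jar: Clear jar of O-rings with a white lid, 62 mm diameter, 68 mm high, at the far right. Bystander; origin at the centre of its underside.
- bottle_right: Small amber bottle, 33 mm diameter, 79 mm high, at the back right. Bystander; origin at the centre of its underside.
- screwdriver: Screwdriver, 198 mm long, 28 mm thick, lying near the front edge. Bystander; origin at its middle, on the bench.
- tweezers: Steel tweezers, 128 mm long, 10 mm high, lying near the front edge. Bystander; origin at their middle, on the bench.
There are look-alikes about, which are no part of the job. Leave any purple or yellow look-alike of the insert alone.

How it is judged:
By the outcome, as a careful person would: the job done as asked, in the order asked, and still so for the second after the job is handed in, with the robot touching nothing.
It also fails if it takes over 54 s, if anything falls off the work surface, if the arm or the gripper's body presses on something with over 40 N, if the wrist force passes 120 N, or if a joint passes its speed limit or range.

## Working session

There is one attempt and no reset: what is moved stays moved. The work goes in short steps, Python scripts to look and compute and a tool call to move; the robot and the scene stay as the last step left them, time stands still between calls to the robot, and variables do not carry over. Pictures are saved under pics/ and viewed, and the job is handed in when it is done.

Besides the shell and the picture viewer there is one more tool, called after "Call:" in YAML: its name, and indented under it one key for each argument. step_arm: Moves the arm, as the interface text tells. Its arguments: {"type":"object","properties":{"series":{"type":"array"},"gripper":{"type":"number"},"grip_force":{"type":"number"}},"required":["series"]}

```bash
mkdir -p pics; ls; python3 - <<'E'
from plant import *
import cv2
print(get_obs()); print(grasp_offset)
for n in ["scene","top","wrist"]:
    m=camera_model(n); print(n,{k:(v.tolist() if hasattr(v,'tolist') else v) for k,v in m.items()})
    f=grab_frame(n); cv2.imwrite(f"pics/{n}0.png",cv2.resize(f[:,:,::-1],(800,600),interpolation=cv2.INTER_CUBIC)); cv2.imwrite(f"pics/{n}0_raw.png",f[:,:,::-1])
E
```

```text
pics
{'time': 0.0, 'joints': array([ 9.77486445e-01,  2.07424136e-01,  1.54295207e+00,  8.89750133e-06,
        1.39347542e+00, -1.50522483e-01]), 'joint_vel': array([ 1.27943389e-03,  1.88877794e-03, -2.60571030e-04,  3.45927459e-05,
       -1.20716254e-03,  1.59798728e-03]), 'joint_torque': array([-7.60663784e-05, -3.70871222e+01, -2.81417084e+01,  6.96840207e-02,
        3.60410206e-02, -1.85997774e-04]), 'tcp_pos': array([246.05239319, 519.04589929, 301.48910765]), 'tool_rot': array([-3.13936054e+00, -3.47397881e-04,  2.69880329e+00]), 'contact_force': array([0.09657642, 0.09057044, 1.20429376]), 'torque': array([-0.04122447, -0.01327672, -0.01700478]), 'grip_width': 94.04103633368152}
78.39999999999999
scene {'camera_matrix': [[377.51449822283604, 0.0, 249.6293107640797], [0.0, 377.51449822283604, 193.77685389103033], [0.0, 0.0, 1.0]], 'view': [[0.7920133207468711, -0.610436082681398, 0.00909333382777695, -419.50174796684087], [0.2599677459154158, 0.35069850992327356, 0.8996817916470542, -214.97732877020837], [-0.5523872471764457, -0.7101959899198145, 0.4364515838654307, -712.75
[... 185 characters left out ...]
19773614147585224, -0.999795675614166, 0.004196570832925271, -34.206791686269696], [0.9821484731593164, 0.02020959097238509, 0.18701857956778667, -541.8194380618521], [-0.18706517809139694, 0.00042362240525958464, 0.9823474129297088, -1356.1243921710745], [0.0, 0.0, 0.0, 1.0]]}
wrist {'camera_matrix': [[284.17017539677227, 0.0, 258.8670361169153], [0.0, 284.17017539677227, 190.3948690195681], [0.0, 0.0, 1.0]], 'view': [[0.42796956139843717, 0.9037891169575949, -0.0026993676004043636, -573.3865740849499], [-0.8782687078885972, 0.41517642417872525, -0.23721849327120997, 25.376991136128886], [-0.213274778771718, 0.10389306461540125, 0.9714525721128625, -389.439023791642], [0.0, 0.0, 0.0, 1.0]]}
```

View pics/scene0.png

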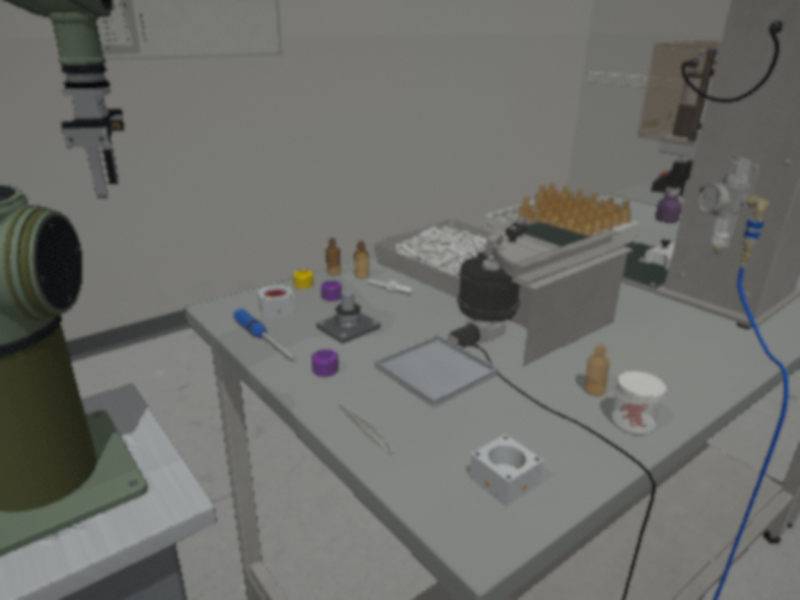

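View pics/top0.png

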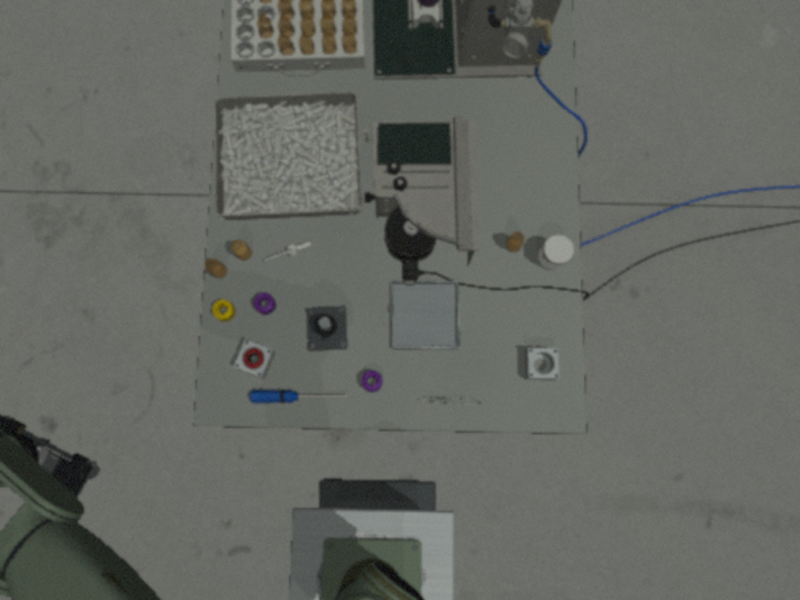

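View pics/wrist0.png

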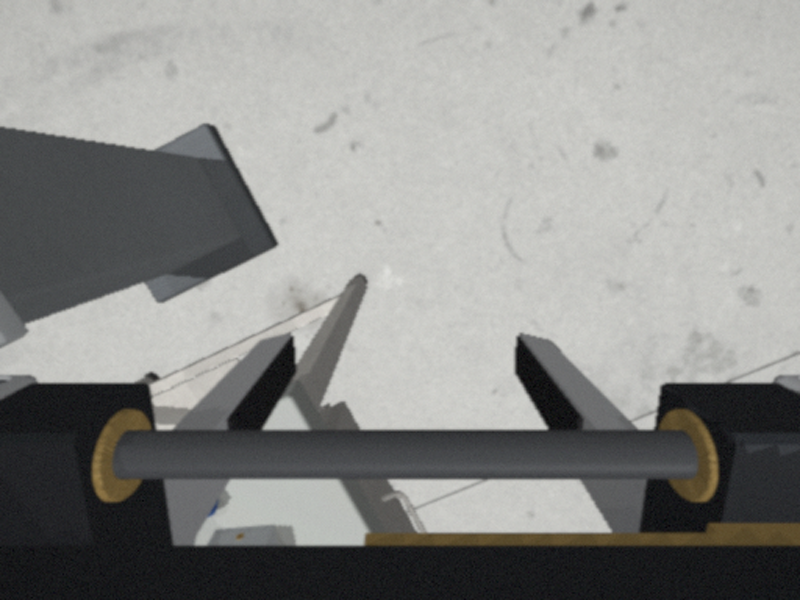

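```bash
cat > h.py <<'E'
import numpy as np,cv2
from plant import *
from scipy.spatial.transform import Rotation as R
def ray(m,u,v):
    K=np.array(m["camera_matrix"]);V=np.array(m["view"])
    d=np.linalg.inv(K)@[u,v,1]; d=np.array([d[0],-d[1],-d[2]])
    return -V[:3,:3].T@V[:3,3], V[:3,:3].T@d
def p2w(m,u,v,z):
    c,d=ray(m,u,v); return c+d*(z-c[2])/d[2]
def w2p(m,p):
    K=np.array(m["camera_matrix"]);V=np.array(m["view"])
    q=V[:3,:3]@np.array(p)+V[:3,3]; q=K@[q[0],-q[1],-q[2]]; return q[:2]/q[2]
def crop(f,u0,u1,v0,v1,s,name):
    cv2.imwrite("pics/"+name,cv2.resize(f[v0:v1,u0:u1],None,fx=s,fy=s,interpolation=cv2.INTER_CUBIC))
def delta(p,rpy,p2,rpy2):
    "tool shift in cm and rotvec deg to go from pose to pose2"
    A=R.from_euler('xyz',rpy);B=R.from_euler('xyz',rpy2)
    return A.inv().apply(np.array(p2)-p)/10,(A.inv()*B).as_rotvec(degrees=True)
E
python3 - <<'E'
from h import *
f=cv2.imread("pics/top0_raw.png"); m=camera_model("top"); s=.64
crop(f,125,300,180,270,4.5,"topcrop.png")
for n,u,v,z in [("block",253,357,38),("spare",541,363,38),("stand pin",325,323,75),("traycorner",390,282,14),("tray",458,282,14),("tray",457,348,14),("tray",391,349,14),("yellow",222,310,31),("purp",264,303,31),("purp",371,380,31),("sd",298,397,10),("sdtip",345,394,10),("motor",410,232,100),("bottleL",216,268,60)]:
    print(n,p2w(m,u*s,v*s,z).round(0))
g=cv2.imread("pics/scene0_raw.png"); crop(g,120,290,145,250,4.5,"scenecrop.png")
E
```

```text
block [443. 246.  38.]
spare [ 443. -332.   38.]
stand pin [509. 101.  75.]
traycorner [609. -25.  14.]
tray [ 612. -167.   14.]
tray [ 473. -165.   14.]
tray [468. -30.  14.]
yellow [539. 316.  31.]
purp [556. 232.  31.]
purp [403.   9.  31.]
sd [367. 156.  10.]
sdtip [375.  61.  10.]
motor [692. -63. 100.]
bottleL [620. 327.  60.]
```

View pics/topcrop.png

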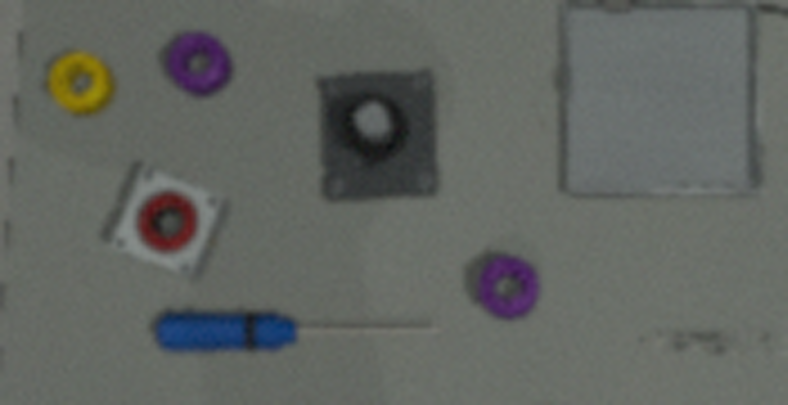

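View pics/scenecrop.png

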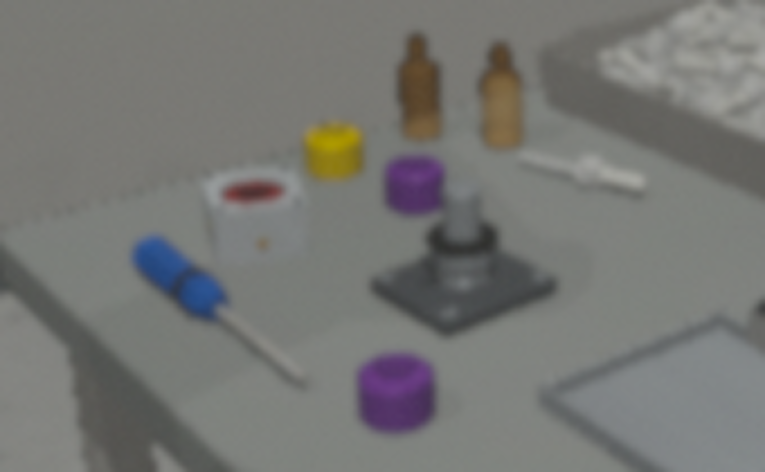

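```bash
python3 - <<'E'
from h import *
o=get_obs(); m=camera_model("wrist"); c,d=ray(m,256,192)
A=R.from_euler('xyz',o['tool_rot'])
print("cam in tool",A.inv().apply(c-o['tcp_pos']),A.inv().apply(d))
print("image right in tool",A.inv().apply(np.array(m['view'])[0,:3]))
# TCP pose so that image centre sees block top
rpy=[np.pi,0,np.pi-.38]; B=R.from_euler('xyz',rpy)
rel=B.apply(A.inv().apply(c-o['tcp_pos'])); dd=B.apply(A.inv().apply(d))
for tgt in ([443,246,38],[500,150,38]):
  for z in(230,280):
    p=np.array([0,0,z]); cc=p+rel; hit=cc+dd*(tgt[2]-cc[2])/dd[2]; p2=np.array([*(np.array(tgt)-hit)[:2],z]); print(tgt,p2,delta(o['tcp_pos'],o['tool_rot'],p2,rpy))
E
```

```text
cam in tool [ 68.02077323  -0.26166181 -81.12626175] [-0.24297291 -0.01068694  0.97004312]
image right in tool [5.71448728e-04 9.99999548e-01 7.59379385e-04]
[443, 246, 38] [443.85014095 249.18236778 230.        ] (array([-29.43323768, -15.91130905,   7.19888265]), array([-0.09463808, -0.01596535, -3.59927425]))
[443, 246, 38] [432.4240333  254.33926274 280.        ] (array([-28.1787349 , -15.94325151,   2.19921292]), array([-0.09463808, -0.01596535, -3.59927425]))
[500, 150, 38] [500.85014095 153.18236778 230.        ] (array([-38.69694708, -22.14297177,   7.20712437]), array([-0.09463808, -0.01596535, -3.59927425]))
[500, 150, 38] [489.4240333  158.33926274 280.        ] (array([-37.44244429, -22.17491423,   2.20745464]), array([-0.09463808, -0.01596535, -3.59927425]))
```

Call:
step_arm:
  series:
    - [-2.9,-1.6,0.4,0,0,-0.4]
    - [-2.9,-1.6,0.4,0,0,-0.4]
    - [-2.9,-1.6,0.4,0,0,-0.4]
    - [-2.9,-1.6,0.4,0,0,-0.4]
    - [-2.9,-1.6,0.4,0,0,-0.4]
    - [-2.9,-1.6,0.4,0,0,-0.4]
    - [-2.9,-1.6,0.4,0,0,-0.4]
    - [-2.9,-1.6,0.4,0,0,-0.4]
    - [-2.9,-1.6,0.4,0,0,-0.4]
    - [-2.5,-1.5,0.4,0,0,0]
  gripper: 1

```text
time: 1.15
tcp_pos: [445.5, 258.0, 262.3]
tool_rot: [-3.141, -0.0, 2.761]
contact_force: [-0.4, 0.1, 0.0]
grip_width: 94.3
```

```bash
python3 - <<'E'
from h import *
o=get_obs(); print(o['tcp_pos'],o['tool_rot'],o['joint_vel'].round(3),o['time'],o['contact_force'],o['joints'])
m=camera_model("wrist"); f=grab_frame("wrist"); o2=get_obs();print(o2['tcp_pos'])
import pickle; pickle.dump((m,f,o),open("w1.pkl","wb"))
cv2.imwrite("pics/w1.png",cv2.resize(f[:,:,::-1],(800,600),interpolation=cv2.INTER_CUBIC))
E
```

```text
[445.51033978 258.0057258  262.25232396] [-3.14126415e+00 -1.62653872e-04  2.76124265e+00] [-0.549  0.102 -0.028  0.004 -0.077 -0.542] 1.15 [-0.41581094  0.10019795  0.02879622] [ 3.56765201e-01  1.16987627e-01  1.73204802e+00 -1.39244025e-04
  1.29289825e+00 -8.33642932e-01]
[447.51532927 255.12016661 261.59624036]
```

View pics/w1.png

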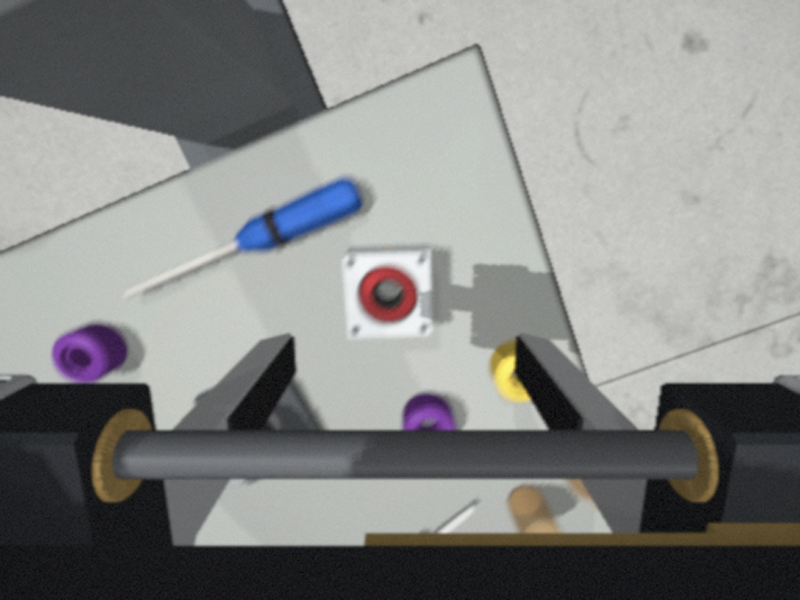

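```bash
python3 - <<'E'
from h import *
f=grab_frame("top")
o=get_obs(); m=camera_model("wrist"); f=grab_frame("wrist"); o2=get_obs();print(o['tcp_pos'],o2['tcp_pos'],o2['joint_vel'].round(3))
import pickle; pickle.dump((m,f,o),open("w1.pkl","wb"))
cv2.imwrite("pics/w1b.png",f[:,:,::-1])
hsv=cv2.cvtColor(f,cv2.COLOR_RGB2HSV)
crop(f[:,:,::-1],200,300,140,230,8,"w1c.png")
red=((hsv[:,:,1]>140)&((hsv[:,:,0]<8)|(hsv[:,:,0]>172))).astype(np.uint8); red[:150]=0; red[222:]=0
cs,_=cv2.findContours(red,cv2.RETR_EXTERNAL,cv2.CHAIN_APPROX_NONE); c=max(cs,key=cv2.contourArea); e=cv2.fitEllipse(c); print("red",e, p2w(m,*e[0],38))
E
```

```text
[446.1538675  256.9087263  261.83440806] [445.22332038 258.26437467 262.06681376] [ 0.043 -0.01   0.002  0.014  0.007  0.008]
red ((250.54652404785156, 184.21478271484375), (33.823524475097656, 35.14792251586914), 98.38525390625) [441.94129823 247.85896956  38.        ]
```

View pics/w1c.png

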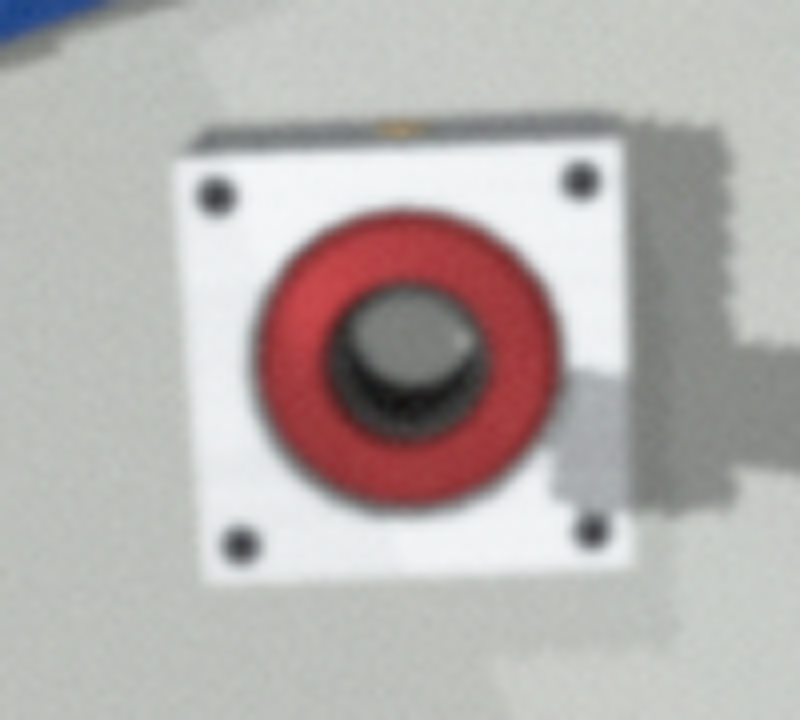

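```bash
python3 - <<'E'
from h import *
for i in range(3):
  o=get_obs(); m=camera_model("wrist"); f=grab_frame("wrist"); print(o['tcp_pos'],o['tool_rot'],ray(m,0,0)[0])
  hsv=cv2.cvtColor(f,cv2.COLOR_RGB2HSV)
  red=((hsv[:,:,1]>140)&((hsv[:,:,0]<8)|(hsv[:,:,0]>172))).astype(np.uint8); red[:150]=0; red[222:]=0
  cs,_=cv2.findContours(red,cv2.RETR_EXTERNAL,cv2.CHAIN_APPROX_NONE); c=max(cs,key=cv2.contourArea); e=cv2.fitEllipse(c); print("red",e, p2w(m,*e[0],38))
cv2.imwrite("pics/w1d.png",f[:,:,::-1]);
hl=np.float32([(176,158),(622,135),(634,568),(205,584)])/8+[200,140]
ho=np.float32([(217,195),(581,182),(592,530),(240,545)])/8+[200,140]
for q in (hl,ho):
  P=np.array([p2w(m,*x,38) for x in q]); print(P[:,:2].round(1),P.mean(0))
  s=np.roll(P,-1,0)-P; print([ (round(np.linalg.norm(x),1),round(np.degrees(np.arctan2(x[1],x[0])),1)) for x in s])
# same for bore? compare the top camera
mt=camera_model("top"); ft=grab_frame("top"); hsv=cv2.cvtColor(ft,cv2.COLOR_RGB2HSV)
red=((hsv[:,:,1]>110)&((hsv[:,:,0]<8)|(hsv[:,:,0]>172))).astype(np.uint8)
cs,_=cv2.findContours(red,cv2.RETR_EXTERNAL,cv2.CHAIN_APPROX_NONE)
for c in cs:
  if cv2.contourArea(c)>50: e=cv2.fitEllipse(c); print("top red",e,p2w(mt,*e[0],38))
E
```

```text
[445.22332038 258.26437467 262.06681376] [-3.14094676e+00 -1.25236269e-03  2.75835448e+00] [382.12869396 283.44340715 343.29821372]
red ((249.48681640625, 185.80123901367188), (33.965450286865234, 35.00840759277344), 95.2313003540039) [442.14162054 247.69447364  38.        ]
[444.65980866 259.17769266 262.27580103] [-3.14138852e+00 -1.29369976e-03  2.76004001e+00] [381.53027434 284.1979592  343.52468668]
red ((248.8140106201172, 186.52442932128906), (33.68375778198242, 34.780487060546875), 99.1396713256836) [442.17036131 247.65537442  38.        ]
[444.35275109 259.74525262 262.46912189] [ 3.14156302e+00 -9.91316335e-04  2.76143656e+00] [381.15760637 284.67921281 343.69118802]
red ((248.31761169433594, 187.0030517578125), (33.9084587097168, 34.98056411743164), 93.13349151611328) [442.29705171 247.52157578  38.        ]
[[403.9 232.6]
 [423.2 289.5]
 [480.9 269.4]
 [460.7 212.3]] [442.16692744 250.95621516  38.        ]
[(np.float64(60.2), np.float64(71.2)), (np.float64(61.1), np.float64(-19.3)), (np.float64(60.6), np.float64(-109.5)), (np.float64(60.3), np.float64(160.4))]
[[410.5 235.7]
 [427.1 282.1]
 [473.5 265.9]
 [457.2 219.2]] [442.0885248  250.73078681  38.        ]
[(np.float64(49.3), np.float64(70.3)), (np.float64(49.1), np.float64(-19.3)), (np.float64(49.5), np.float64(-109.2)), (np.float64(49.6), np.float64(160.5))]
```

```bash
python3 - <<'E'
from h import *
import pickle
m,f,o=pickle.load(open("w1.pkl","rb"))
hl=np.float32([(176,158),(622,135),(634,568),(205,584)])/8+[200,140]
ho=np.float32([(217,195),(581,182),(592,530),(240,545)])/8+[200,140]
for q in (hl,ho):
  P=np.array([p2w(m,*x,38) for x in q]); print(P.mean(0))
  s=np.roll(P,-1,0)-P; print(np.mean([(np.degrees(np.arctan2(x[1],x[0])))%90 for x in s]))
o=get_obs();print(o['tcp_pos'],o['tool_rot'],o['joint_vel'],o['contact_force'])
m=camera_model("wrist");print(ray(m,0,0)[0])
print(delta(o['tcp_pos'],o['tool_rot'],[442.3,247.5,26+78.4],[np.pi,0,2.803]))
E
```

```text
[443.81470817 247.80688136  38.        ]
70.47781559934191
[443.73549221 247.5839758   38.        ]
70.34637739999889
[444.12714509 260.29612267 262.72080096] [ 3.14130997e+00 -3.57894349e-04  2.76300007e+00] [ 0.00667856 -0.00315559  0.00053552 -0.00295618 -0.00178268 -0.00284491] [-0.61833572 -0.03184582  0.16854917]
[380.84258529 285.12625598 343.89089547]
(array([-0.30885191, -1.26100648, 15.83161475]), array([ 0.01660426, -0.02017918, -2.29183004]))
```

Call:
step_arm:
  series:
    - [-0.2,-0.4,1.0,0,0,-0.8]
    - [-0.2,-0.4,2.0,0,0,-0.7]
    - [0,-0.4,2.0,0,0,-0.7]
    - [0,0,2.0,0,0,0]
    - [0,0,1.5,0,0,0]
    - [0,0,1.0,0,0,0]
    - [0,0,0.5,0,0,0]
    - [0,0,0,0,0,0]
    - [0,0,0,0,0,0]
    - [0,0,0,0,0,0]

```text
time: 2.5
tcp_pos: [444.8, 247.0, 163.5]
tool_rot: [3.14, 0.001, 2.8]
contact_force: [-0.2, -0.7, 0.3]
grip_width: 94.2
```

```bash
python3 - <<'E'
from h import *
o=get_obs(); m=camera_model("wrist"); f=grab_frame("wrist"); print(o['time'],o['tcp_pos'],o['tool_rot'],o['joint_vel'].round(3))
import pickle; pickle.dump((m,f,o),open("w2.pkl","wb"))
cv2.imwrite("pics/w2.png",cv2.resize(f[:,:,::-1],(800,600),interpolation=cv2.INTER_CUBIC))
E
```

```text
2.5 [444.84575046 247.02351637 163.54718149] [3.14040975e+00 1.44661276e-03 2.80022460e+00] [-0.003 -0.     0.002  0.002 -0.002  0.001]
```

View pics/w2.png

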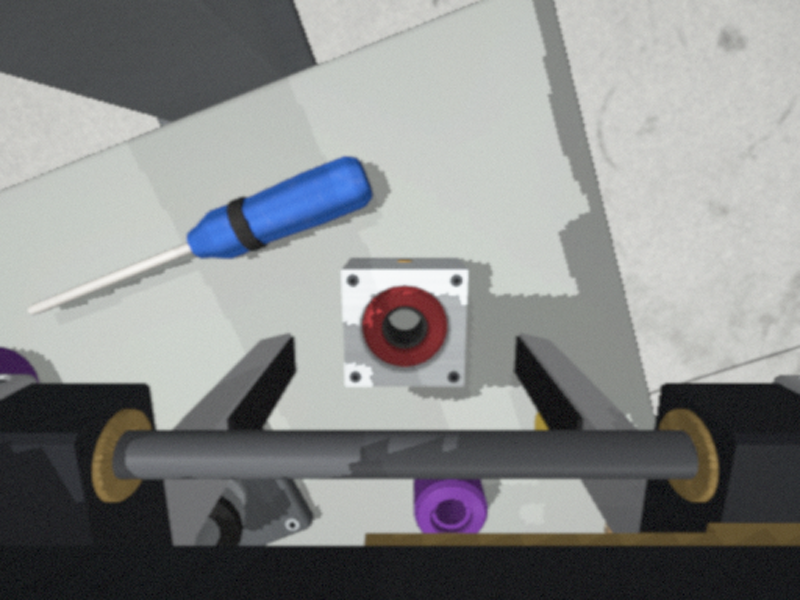

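```bash
python3 - <<'E'
from h import *
import pickle
m,f,o=pickle.load(open("w2.pkl","rb"))
crop(f[:,:,::-1],210,310,160,255,8,"w2c.png")
for q in ([(352,280),(456,280),(453,377),(355,377)],[(342,269),(468,269),(464,386),(345,386)]):
  P=np.array([p2w(m,x[0]*.64,x[1]*.64,38) for x in q]);c=P.mean(0)
  s=np.roll(P,-1,0)-P; print(c,np.mean([(np.degrees(np.arctan2(x[1],x[0])))%90 for x in s]))
  print(delta(o['tcp_pos'],o['tool_rot'],[c[0],c[1],26+78.4],[np.pi,0,o['tool_rot'][2]]))
E
```

```text
[443.67271605 246.90461671  38.        ] 70.46050826138143
(array([ 0.11511046, -0.05747063,  5.91449397]), array([6.77753095e-02, 8.28847964e-02, 4.90223225e-05]))
[443.60212735 247.31433074  38.        ] 70.35519064681101
(array([ 0.13547825, -0.02122651,  5.91450738]), array([6.77753095e-02, 8.28847964e-02, 4.90223225e-05]))
```

View pics/w2c.png

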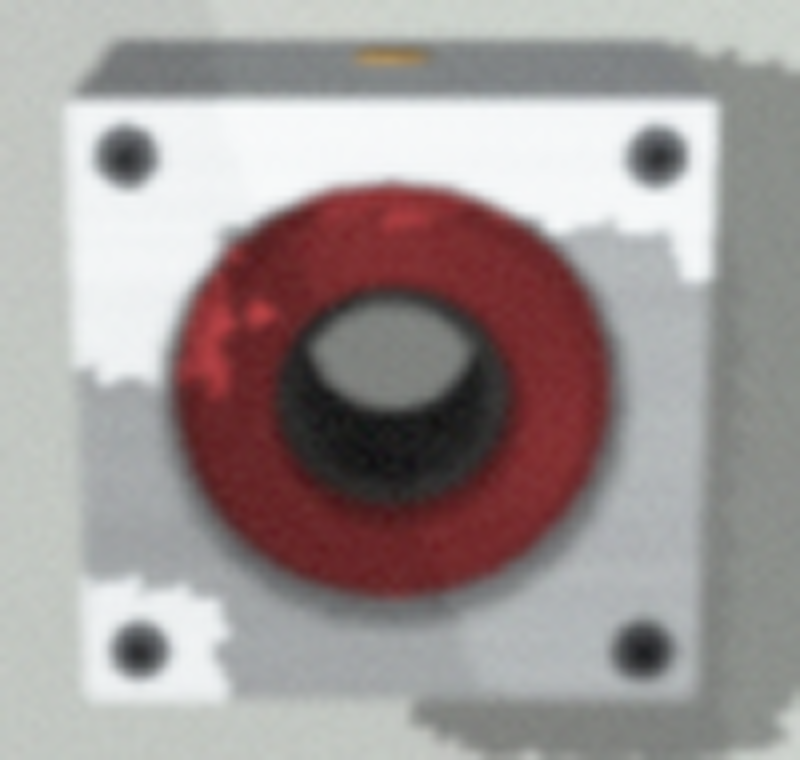

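Call:
step_arm:
  series:
    - [0.1,0,0.8,0,0,0]
    - [0,0,1.5,0,0,0]
    - [0,0,1.5,0,0,0]
    - [0,0,1.0,0,0,0]
    - [0,0,0.7,0,0,0]
    - [0,0,0.5,0,0,0]
    - [0,0,0,0,0,0]
    - [0,0,0,0,0,0]
    - [0,0,0,0,0,0]
    - [0,0,0,0,0,0]

```text
time: 3.55
tcp_pos: [443.7, 247.2, 103.2]
tool_rot: [3.141, 0.001, 2.8]
contact_force: [-0.2, 0.2, 0.2]
grip_width: 94.2
```

Call:
step_arm:
  series:
    - [0,0,0,0,0,0]
    - [0,0,0,0,0,0]
    - [0,0,0,0,0,0]
    - [0,0,0,0,0,0]
    - [0,0,0,0,0,0]
    - [0,0,0,0,0,0]
    - [0,0,0,0,0,0]
    - [0,0,0,0,0,0]
    - [0,0,0,0,0,0]
    - [0,0,0,0,0,0]
  gripper: -1
  grip_force: 55

```text
time: 4.55
tcp_pos: [443.3, 247.1, 102.7]
tool_rot: [3.141, 0.0, 2.8]
contact_force: [-0.3, 0.5, 0.0]
grip_width: 59.6
```

```bash
python3 - <<'E'
from h import *
o=get_obs(); m=camera_model("wrist"); f=grab_frame("wrist"); print(o)
cv2.imwrite("pics/w3.png",cv2.resize(f[:,:,::-1],(800,600),interpolation=cv2.INTER_CUBIC))
E
```

```text
{'time': 4.55, 'joints': array([ 3.37822133e-01,  3.29489334e-01,  1.85862709e+00,  1.17035262e-04,
        9.53341813e-01, -8.91441900e-01]), 'joint_vel': array([-4.28580850e-04,  1.10685642e-03, -9.23542516e-05,  3.74358850e-04,
       -2.29649773e-03,  5.51980540e-04]), 'joint_torque': array([-2.39053387e-01, -3.49219501e+01, -2.07176989e+01, -9.76159307e-02,
        1.59482751e-01,  7.18783209e-03]), 'tcp_pos': array([443.32513181, 247.12371996, 102.66285416]), 'tool_rot': array([3.14143396e+00, 4.46118400e-05, 2.79999260e+00]), 'contact_force': array([-0.32931838,  0.47054756,  0.0159849 ]), 'torque': array([ 0.0551777 , -0.04887379, -0.01630299]), 'grip_width': 59.641829411237374}
```

View pics/w3.png

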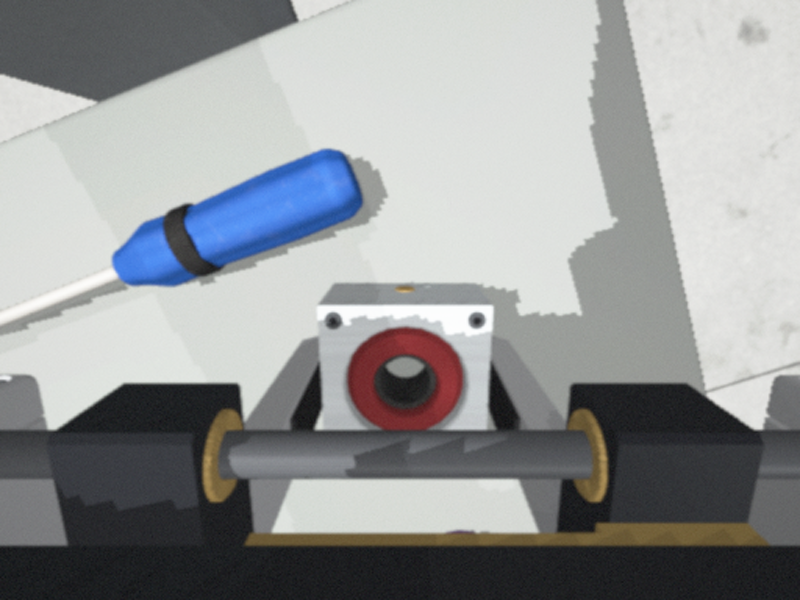

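Call:
step_arm:
  series:
    - [0,0,-1.5,0,0,0]
    - [0,0,-3,0,0,0]
    - [0,0,-3,0,0,0]
    - [-1.7,-1.1,-2.0,0,0,0]
    - [-3.4,-2.1,-0.5,0,0,0]
    - [-3.4,-2.1,0,0,0,0]
    - [-3.4,-2.1,0,0,0,0]
    - [-3.4,-2.1,0,0,0,0]
    - [-2.4,-1.5,0,0,0,0]
    - [-1.0,-0.6,0,0,0,0]

```text
time: 5.6
tcp_pos: [581.4, 72.7, 201.6]
tool_rot: [-3.14, -0.001, 2.797]
contact_force: [-0.1, 0.8, -4.3]
grip_width: 60.0
```

Call:
step_arm:
  series:
    - [0,0,0,0,0,0]
    - [0,0,0,0,0,0]
    - [0,0,0,0,0,0]
    - [0,0,0,0,0,0]
    - [0,0,0,0,0,0]
    - [0,0,0,0,0,0]
    - [0,0,0,0,0,0]
    - [0,0,0,0,0,0]
    - [0,0,0,0,0,0]
    - [0,0,0,0,0,0]

```text
time: 6.6
tcp_pos: [580.7, 75.1, 202.7]
tool_rot: [3.142, -0.0, 2.8]
contact_force: [0.1, -0.4, -4.4]
grip_width: 59.7
```

```bash
python3 - <<'E'
from h import *
o=get_obs(); m=camera_model("wrist"); f=grab_frame("wrist"); print(o['time'],o['tcp_pos'],o['tool_rot'],o['joint_vel'].round(3),o['grip_width'],o['contact_force'])
import pickle; pickle.dump((m,f,o),open("w4.pkl","wb"))
cv2.imwrite("pics/w4.png",cv2.resize(f[:,:,::-1],(800,600),interpolation=cv2.INTER_CUBIC))
E
```

```text
6.6 [580.66359093  75.0923446  202.65001868] [ 3.14158499e+00 -8.37100686e-06  2.79997662e+00] [-0.     0.001 -0.002 -0.002 -0.001 -0.001] 59.654228909093106 [ 0.09659008 -0.43366616 -4.44637474]
```

View pics/w4.png

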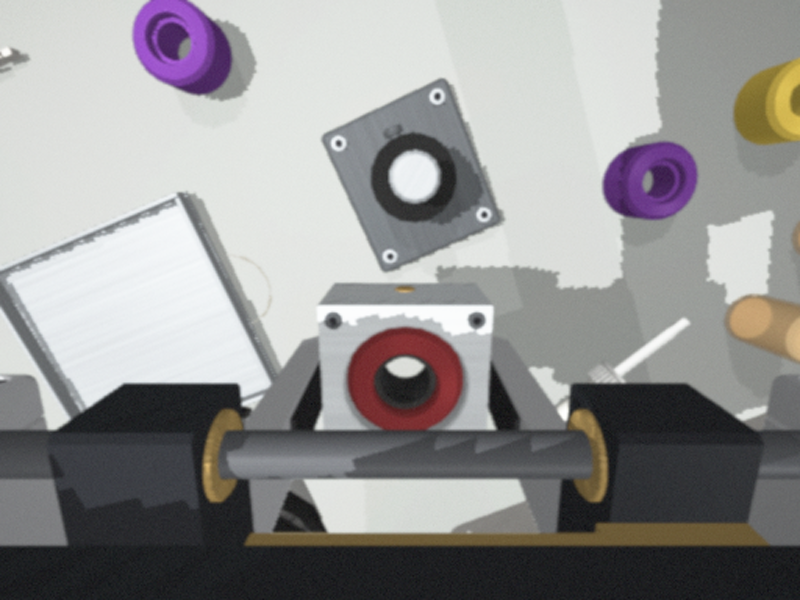

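```bash
python3 - <<'E'
from h import *
import pickle
m,f,o=pickle.load(open("w4.pkl","rb"))
crop(f[:,:,::-1],190,330,85,285,4,"w4c.png")
g=cv2.cvtColor(f,cv2.COLOR_RGB2GRAY); th=(g>150).astype(np.uint8); 
n,lab,st,cen=cv2.connectedComponentsWithStats(th)
l=lab[113,265]; cs,_=cv2.findContours((lab==l).astype(np.uint8),cv2.RETR_EXTERNAL,cv2.CHAIN_APPROX_NONE); e=cv2.fitEllipse(cs[0]); print(st[l],e)
pin=p2w(m,*e[0],75); print("pin",pin)
P=np.array([p2w(m,u*.64,v*.64,12) for u,v in [(338,143),(437,96),(484,215),(390,257)]]);print("screws",P.round(1),P.mean(0))
A=R.from_euler('xyz',o['tool_rot'])
for q,d in (([(318,306),(493,306)],30),([(333,320),(477,320)],24.6)):
  P=np.array([p2w(m,u*.64,v*.64,138) for u,v in q]); c=P.mean(0); t=A.inv().apply(P-o['tcp_pos']); print(t, "block centre in tool x",t[:,0].mean()-d,'y',t[:,1].mean(), np.ptp(t[:,1]))
t=A.inv().apply(pin-o['tcp_pos']);print("pin in tool",t)
E
```

```text
[249  96  32  34 827] ((264.6945495605469, 112.44731903076172), (31.11264991760254, 32.0709342956543), 12.314324378967285)
pin [512.28400345 103.28865049  75.        ]
screws [[479.   69.7  12. ]
 [474.3 131.9  12. ]
 [546.8 137.5  12. ]
 [551.8  75.4  12. ]] [512.98291879 103.60645247  12.        ]
[[ 29.39376276 -29.78156918  64.65003646]
 [ 29.43346951  29.65305387  64.65049236]] block centre in tool x -0.5863838666379877 y -0.06425765733494515 59.434623052631
[[ 24.44029859 -24.87292719  64.65003262]
 [ 24.47440897  24.41498226  64.6504107 ]] block centre in tool x -0.14264621936333555 y -0.2289724641625419 49.28790945809152
pin in tool [ 73.87322034   3.6581321  127.65066512]
```

View pics/w4c.png

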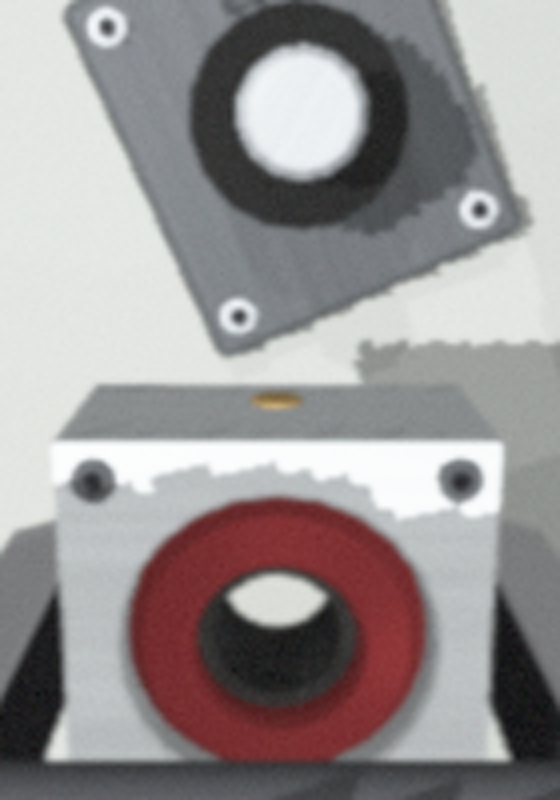

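Call:
step_arm:
  series:
    - [0.6,0.05,0,0,0,0]
    - [1.4,0.1,0,0,0,0]
    - [2.0,0.1,0,0,0,0]
    - [2.0,0.1,0,0,0,0]
    - [1.0,0.03,0,0,0,0]
    - [0.4,0,0.2,0,0,0]
    - [0,0,0.6,0,0,0]
    - [0,0,0.8,0,0,0]
    - [0,0,0.3,0,0,0]
    - [0,0,0,0,0,0]

```text
time: 7.65
tcp_pos: [512.0, 103.2, 182.5]
tool_rot: [-3.141, -0.002, 2.8]
contact_force: [1.0, 0.0, -3.5]
grip_width: 59.7
```

Call:
step_arm:
  series:
    - [0,0,0,0,0,0]
    - [0,0,0,0,0,0]
    - [0,0,0,0,0,0]
    - [0,0,0,0,0,0]
    - [0,0,0,0,0,0]
    - [0,0,0,0,0,0]
    - [0,0,0,0,0,0]
    - [0,0,0,0,0,0]
    - [0,0,0,0,0,0]
    - [0,0,0,0,0,0]

```text
time: 8.65
tcp_pos: [512.2, 103.5, 183.6]
tool_rot: [-3.142, -0.0, 2.8]
contact_force: [0.2, 0.1, -3.1]
grip_width: 59.8
```

```bash
python3 - <<'E'
from h import *
o=get_obs(); m=camera_model("wrist"); f=grab_frame("wrist"); print(o['time'],o['tcp_pos'],o['tool_rot'],o['grip_width'],o['contact_force'],o['torque'])
import pickle; pickle.dump((m,f,o),open("w5.pkl","wb"))
crop(f[:,:,::-1],180,340,150,290,5,"w5.png")
A=R.from_euler('xyz',o['tool_rot']); print(A.inv().apply(np.array([512.3,103.3,75])-o['tcp_pos']))
s=grab_frame("scene"); crop(s[:,:,::-1],150,300,100,240,5,"s5.png")
E
```

```text
8.65 [512.17665532 103.50866474 183.62915304] [-3.14155422e+00 -6.70623675e-05  2.80002386e+00] 59.7841392689962 [ 0.15427694  0.13091772 -3.14344665] [ 0.0591456  -0.05408945 -0.02512608]
[ -0.19339955  -0.15111884 108.6291462 ]
```

View pics/w5.png

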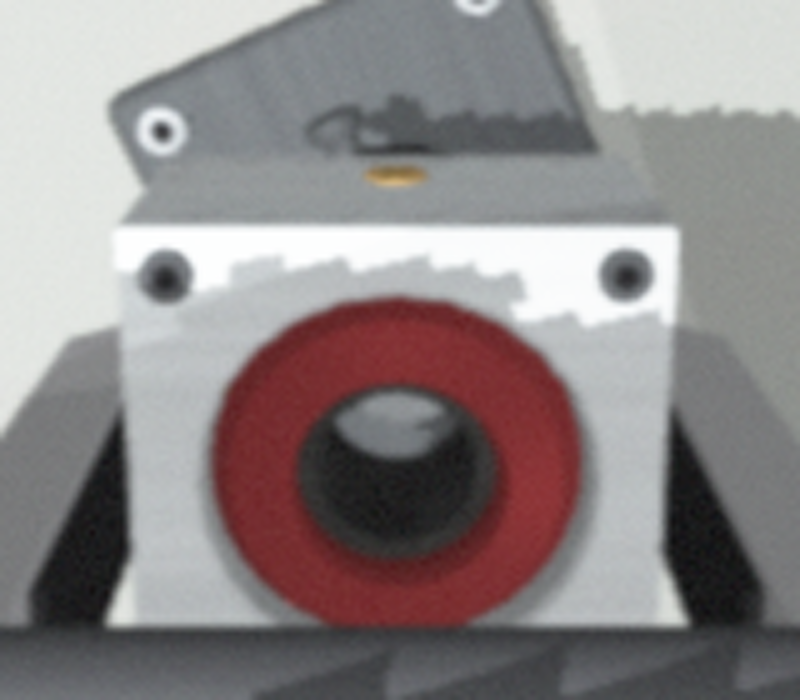

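View pics/s5.png

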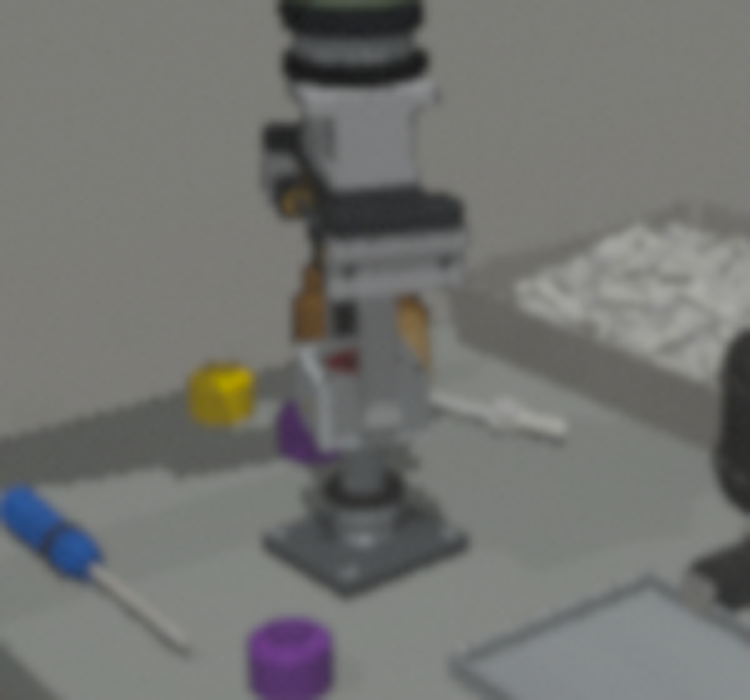

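Call:
step_arm:
  series:
    - [0,0,0.1,0,0,0]
    - [0,0,0.1,0,0,0]
    - [0,0,0.1,0,0,0]
    - [0,0,0.1,0,0,0]
    - [0,0,0.1,0,0,0]
    - [0,0,0.1,0,0,0]
    - [0,0,0.1,0,0,0]
    - [0,0,0.1,0,0,0]
    - [0,0,0.1,0,0,0]
    - [0,0,0.1,0,0,0]

```text
time: 9.75
tcp_pos: [512.2, 103.5, 173.6]
tool_rot: [-3.142, 0.0, 2.8]
contact_force: [0.4, 0.1, -4.1]
grip_width: 59.4
```

Call:
step_arm:
  series:
    - [0,0,0.1,0,0,0]
    - [0,0,0.1,0,0,0]
    - [0,0,0.1,0,0,0]
    - [0,0,0.1,0,0,0]
    - [0,0,0.1,0,0,0]
    - [0,0,0.1,0,0,0]
    - [0,0,0.1,0,0,0]
    - [0,0,0.05,0,0,0]
    - [0,0,0,0,0,0]
    - [0,0,0,0,0,0]

```text
time: 10.75
tcp_pos: [512.7, 103.5, 166.2]
tool_rot: [3.141, 0.001, 2.8]
contact_force: [0.7, 1.0, 1.3]
grip_width: 59.5
```

Call:
step_arm:
  series:
    - [0,0,0.1,0,0,0]
    - [0,0,0.1,0,0,0]
    - [0,0,0.1,0,0,0]
    - [0,0,0.1,0,0,0]
    - [0,0,0.1,0,0,0]
    - [0,0,0.1,0,0,0]
    - [0,0,0.1,0,0,0]
    - [0,0,0.1,0,0,0]
    - [0,0,0,0,0,0]
    - [0,0,0,0,0,0]

```text
time: 11.75
tcp_pos: [512.2, 103.5, 158.1]
tool_rot: [-3.142, -0.0, 2.8]
contact_force: [-0.4, 0.4, -2.4]
grip_width: 59.4
```

```bash
python3 - <<'E'
from h import *
o=get_obs(); m=camera_model("wrist"); f=grab_frame("wrist"); print(o['time'],o['tcp_pos'],o['tool_rot'],o['grip_width'],o['contact_force'],o['torque'])
crop(f[:,:,::-1],180,340,150,290,5,"w6.png")
s=grab_frame("scene"); crop(s[:,:,::-1],150,300,100,240,5,"s6.png")
print(get_obs()['contact_force'])
E
```

```text
11.75 [512.19829381 103.49963981 158.13776462] [-3.14156232e+00 -1.25724254e-05  2.80002662e+00] 59.44565799628659 [-0.41728386  0.36081706 -2.44745076] [-0.01155121 -0.01112186  0.02166568]
[-0.10813007  0.39397127 -3.05816049]
```

View pics/w6.png

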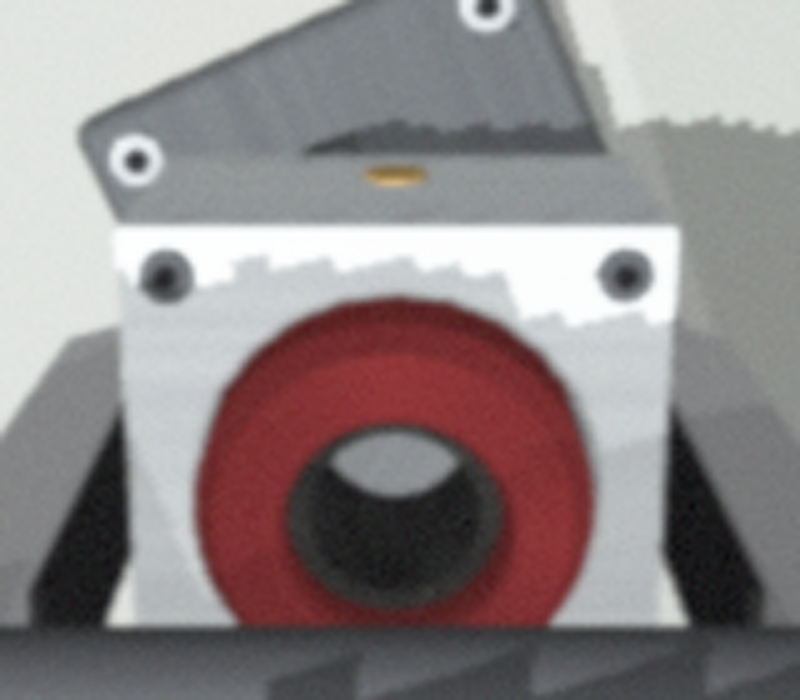

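View pics/s6.png

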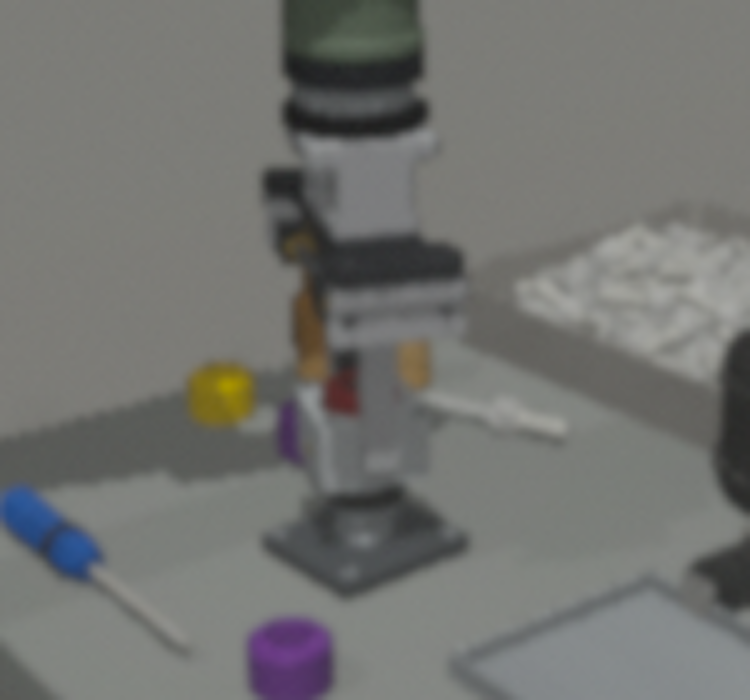

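```bash
python3 - <<'E'
from h import *
import pickle
from scipy.optimize import least_squares
m,f,o=pickle.load(open("w4.pkl","rb"))
g=cv2.GaussianBlur(cv2.cvtColor(f,cv2.COLOR_RGB2GRAY),(3,3),0).astype(float)
# radial outer edge of dark ring at half contrast
from scipy.ndimage import map_coordinates
c0=np.array([264.9,114.0]); rs=np.arange(19,34,.1); pts=[]
for a in np.radians(np.arange(100,345,5)):   # avoid shadow side
    x=c0[0]+rs*np.cos(a);y=c0[1]+rs*np.sin(a); p=map_coordinates(g,[y,x],order=1)
    d=np.gradient(p); i=np.argmax(d); 
    if d[i]>1.0: pts.append((x[i],y[i]))
pts=np.array(pts); print(len(pts))
def proj(z,cx,cy,r):
    t=np.linspace(0,2*np.pi,180); return np.array([w2p(m,[cx+r*np.cos(q),cy+r*np.sin(q),z]) for q in t])
def fun(p):
    q=proj(p[0],p[1],p[2],23.); 
    d=np.linalg.norm(pts[:,None]-q[None],axis=2); i=d.argmin(1); s=np.sign(np.linalg.norm(pts-c0,axis=1)-np.linalg.norm(q[i]-c0,axis=1)); return d.min(1)*s
for r in [0]:
    s=least_squares(fun,[48,512.3,103.3],loss='soft_l1',diff_step=1e-3); print(s.x,s.cost,np.abs(s.fun).mean())
# validate on pin dia 20-24 at z 75
E
```

```text
49
[ 40.06749235 512.98765831 104.10505611] 14.288243761417618 0.6603002104712645
```

Call:
step_arm:
  series:
    - [0,0,0.05,0,0,0]
    - [0,0,0.05,0,0,0]
    - [0,0,0.05,0,0,0]
    - [0,0,0.05,0,0,0]
    - [0,0,0.05,0,0,0]
    - [0,0,0.05,0,0,0]
    - [0,0,0,0,0,0]
    - [0,0,0,0,0,0]
    - [0,0,0,0,0,0]
    - [0,0,0,0,0,0]

```text
time: 12.85
tcp_pos: [512.2, 103.5, 155.2]
tool_rot: [3.142, 0.0, 2.8]
contact_force: [-0.4, -0.3, -3.9]
grip_width: 59.9
```

Call:
step_arm:
  series:
    - [0,0,0.03,0,0,0]
    - [0,0,0.03,0,0,0]
    - [0,0,0.03,0,0,0]
    - [0,0,0.03,0,0,0]
    - [0,0,0.03,0,0,0]
    - [0,0,0,0,0,0]
    - [0,0,0,0,0,0]
    - [0,0,0,0,0,0]
    - [0,0,0,0,0,0]
    - [0,0,0,0,0,0]

```text
time: 13.85
tcp_pos: [512.2, 103.5, 153.7]
tool_rot: [3.142, 0.0, 2.8]
contact_force: [-0.8, 0.2, -3.2]
grip_width: 59.8
```

Call:
step_arm:
  series:
    - [0,0,0.03,0,0,0]
    - [0,0,0.03,0,0,0]
    - [0,0,0.03,0,0,0]
    - [0,0,0.03,0,0,0]
    - [0,0,0.02,0,0,0]
    - [0,0,0,0,0,0]
    - [0,0,0,0,0,0]
    - [0,0,0,0,0,0]
    - [0,0,0,0,0,0]
    - [0,0,0,0,0,0]

```text
time: 14.85
tcp_pos: [512.2, 103.5, 152.3]
tool_rot: [3.142, 0.0, 2.8]
contact_force: [1.5, 0.2, -2.9]
grip_width: 59.9
```

Call:
step_arm:
  series:
    - [0,0,0.03,0,0,0]
    - [0,0,0.03,0,0,0]
    - [0,0,0.03,0,0,0]
    - [0,0,0.03,0,0,0]
    - [0,0,0,0,0,0]
    - [0,0,0,0,0,0]
    - [0,0,0,0,0,0]
    - [0,0,0,0,0,0]
    - [0,0,0,0,0,0]
    - [0,0,0,0,0,0]

```text
time: 15.85
tcp_pos: [512.2, 103.5, 151.0]
tool_rot: [-3.142, -0.0, 2.8]
contact_force: [-0.2, 1.2, -3.5]
grip_width: 59.8
```

Call:
step_arm:
  series:
    - [0,0,0.03,0,0,0]
    - [0,0,0.03,0,0,0]
    - [0,0,0.03,0,0,0]
    - [0,0,0.03,0,0,0]
    - [0,0,0,0,0,0]
    - [0,0,0,0,0,0]
    - [0,0,0,0,0,0]
    - [0,0,0,0,0,0]
    - [0,0,0,0,0,0]
    - [0,0,0,0,0,0]

```text
time: 16.85
tcp_pos: [512.2, 103.5, 149.9]
tool_rot: [3.142, 0.0, 2.8]
contact_force: [-0.6, -0.7, -2.6]
grip_width: 59.7
```

Call:
step_arm:
  series:
    - [0,0,0.03,0,0,0]
    - [0,0,0.03,0,0,0]
    - [0,0,0.03,0,0,0]
    - [0,0,0.03,0,0,0]
    - [0,0,0,0,0,0]
    - [0,0,0,0,0,0]
    - [0,0,0,0,0,0]
    - [0,0,0,0,0,0]
    - [0,0,0,0,0,0]
    - [0,0,0,0,0,0]

```text
time: 17.85
tcp_pos: [512.2, 103.5, 148.7]
tool_rot: [3.142, 0.0, 2.8]
contact_force: [-0.8, 0.2, -3.5]
grip_width: 59.7
```

Call:
step_arm:
  series:
    - [0,0,0.03,0,0,0]
    - [0,0,0.03,0,0,0]
    - [0,0,0.03,0,0,0]
    - [0,0,0.03,0,0,0]
    - [0,0,0,0,0,0]
    - [0,0,0,0,0,0]
    - [0,0,0,0,0,0]
    - [0,0,0,0,0,0]
    - [0,0,0,0,0,0]
    - [0,0,0,0,0,0]

```text
time: 18.85
tcp_pos: [512.2, 103.5, 147.5]
tool_rot: [-3.142, 0.0, 2.8]
contact_force: [-0.1, 0.6, -2.6]
grip_width: 59.6
```

Call:
step_arm:
  series:
    - [0,0,0.03,0,0,0]
    - [0,0,0.03,0,0,0]
    - [0,0,0.03,0,0,0]
    - [0,0,0.03,0,0,0]
    - [0,0,0,0,0,0]
    - [0,0,0,0,0,0]
    - [0,0,0,0,0,0]
    - [0,0,0,0,0,0]
    - [0,0,0,0,0,0]
    - [0,0,0,0,0,0]

```text
time: 19.85
tcp_pos: [512.2, 103.5, 146.2]
tool_rot: [-3.142, 0.0, 2.8]
contact_force: [-0.2, 0.4, -2.3]
grip_width: 59.7
```

Call:
step_arm:
  series:
    - [0,0,0.03,0,0,0]
    - [0,0,0.03,0,0,0]
    - [0,0,0.03,0,0,0]
    - [0,0,0.03,0,0,0]
    - [0,0,0,0,0,0]
    - [0,0,0,0,0,0]
    - [0,0,0,0,0,0]
    - [0,0,0,0,0,0]
    - [0,0,0,0,0,0]
    - [0,0,0,0,0,0]

```text
time: 20.85
tcp_pos: [512.2, 103.5, 145.1]
tool_rot: [-3.142, 0.0, 2.8]
contact_force: [-0.8, -0.1, -1.9]
grip_width: 59.7
```

Call:
step_arm:
  series:
    - [0,0,0.03,0,0,0]
    - [0,0,0.03,0,0,0]
    - [0,0,0.03,0,0,0]
    - [0,0,0,0,0,0]
    - [0,0,0,0,0,0]
    - [0,0,0,0,0,0]
    - [0,0,0,0,0,0]
    - [0,0,0,0,0,0]
    - [0,0,0,0,0,0]
    - [0,0,0,0,0,0]

```text
time: 21.85
tcp_pos: [512.2, 103.5, 144.4]
tool_rot: [-3.142, 0.0, 2.8]
contact_force: [-3.0, -0.3, 5.5]
grip_width: 59.6
```

```bash
python3 - <<'E'
from h import *
o=get_obs(); print(o['contact_force'],o['torque'],o['tcp_pos'])
m=camera_model("wrist");f=grab_frame("wrist"); crop(f[:,:,::-1],180,340,150,290,5,"w7.png")
o=get_obs(); print(o['contact_force'],o['torque'],o['tcp_pos'])
E
```

```text
[-2.9670312  -0.25110646  5.5263572 ] [-0.09689082  0.61360459 -0.04779659] [512.24538572 103.49706495 144.43654182]
[-3.39756161  0.2278371   5.70593198] [-0.13733405  0.5897677  -0.00265229] [512.22930482 103.5172893  144.42166631]
```

View pics/w7.png

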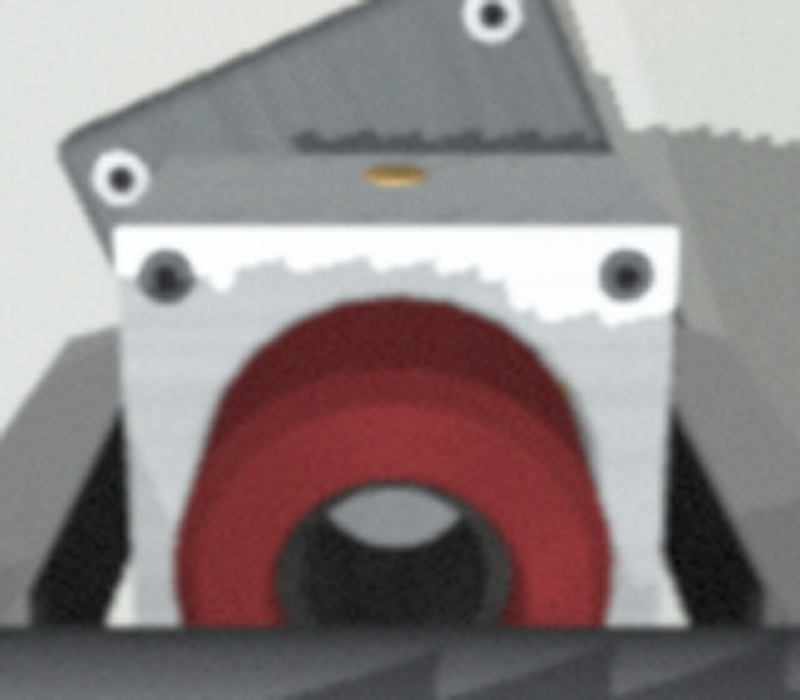

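Call:
step_arm:
  series:
    - [0,0,0.01,0,0,0]
    - [0,0,0.01,0,0,0]
    - [0,0,0,0,0,0]
    - [0,0,0,0,0,0]
    - [0,0,0,0,0,0]
    - [0,0,0,0,0,0]
    - [0,0,0,0,0,0]
    - [0,0,0,0,0,0]
    - [0,0,0,0,0,0]
    - [0,0,0,0,0,0]

```text
time: 22.9
tcp_pos: [512.3, 103.5, 144.4]
tool_rot: [-3.142, 0.0, 2.8]
contact_force: [-3.2, 0.3, 6.0]
grip_width: 59.7
```

Call:
step_arm:
  series:
    - [0,0,0.01,0,0,0]
    - [0,0,0.01,0,0,0]
    - [0,0,0,0,0,0]
    - [0,0,0,0,0,0]
    - [0,0,0,0,0,0]
    - [0,0,0,0,0,0]
    - [0,0,0,0,0,0]
    - [0,0,0,0,0,0]
    - [0,0,0,0,0,0]
    - [0,0,0,0,0,0]

```text
time: 23.9
tcp_pos: [512.3, 103.5, 144.3]
tool_rot: [-3.142, 0.0, 2.8]
contact_force: [-3.7, -1.0, 7.1]
grip_width: 59.9
```

Call:
step_arm:
  series:
    - [0,0,0,0,0,0]
    - [0,0,0,0,0,0]
    - [0,0,0,0,0,0]
    - [0,0,0,0,0,0]
    - [0,0,0,0,0,0]
    - [0,0,0,0,0,0]
    - [0,0,-0.6,0,0,0]
    - [0,0,-1.2,0,0,0]
    - [0,0,-1.2,0,0,0]
    - [0,0,-0.5,0,0,0]
  gripper: 0.9

```text
time: 24.9
tcp_pos: [513.5, 103.6, 181.2]
tool_rot: [3.14, 0.004, 2.8]
contact_force: [0.3, -0.4, -0.4]
grip_width: 89.2
```

```bash
python3 - <<'E'
from h import *
s=grab_frame("scene"); crop(s[:,:,::-1],150,300,100,240,5,"s8.png")
m=camera_model("wrist");f=grab_frame("wrist"); 
cv2.imwrite("pics/w8.png",cv2.resize(f[:,:,::-1],(800,600),interpolation=cv2.INTER_CUBIC))
o=get_obs(); print(o['time'],o['contact_force'],o['torque'],o['tcp_pos'],o['tool_rot'],o['grip_width'])
E
```

```text
25.0 [ 0.56374314 -0.18394914 -0.07727978] [ 0.01847341 -0.00231985 -0.03228354] [513.24923279 103.57080223 180.59515436] [3.14023701 0.00334694 2.80007258] 89.19791854336947
```

View pics/w8.png

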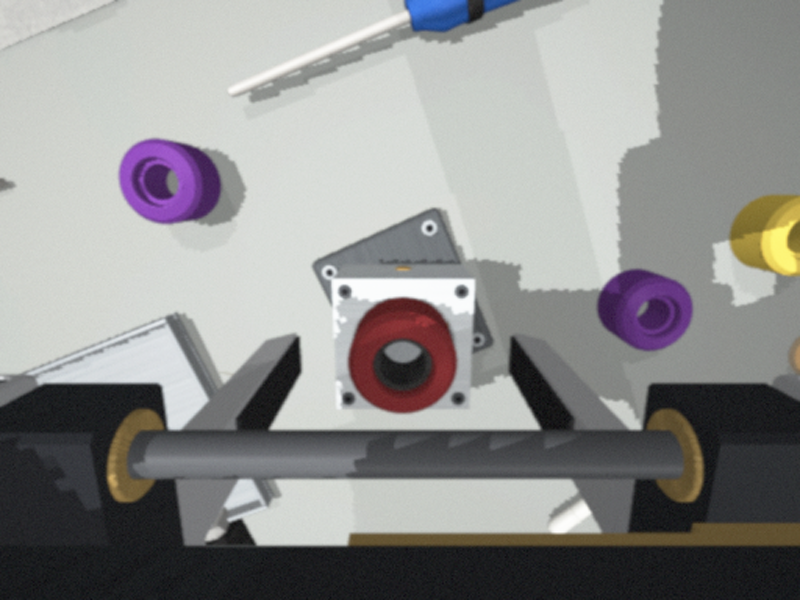

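View pics/s8.png

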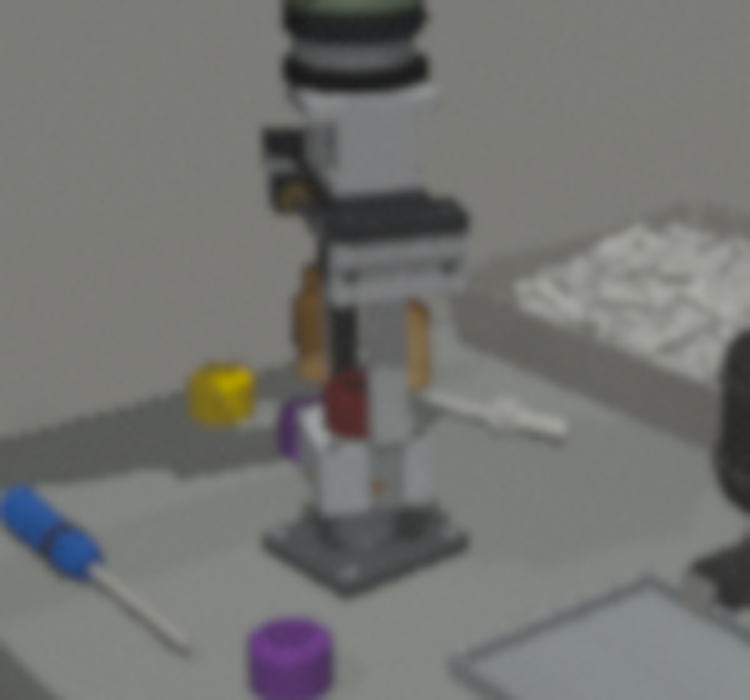

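Call:
step_arm:
  series:
    - [0,0,0,0,0,0]
    - [0,0,0,0,0,0]
    - [0,0,0,0,0,0]
    - [0,0,0,0,0,0]
    - [0,0,0,0,0,0]
    - [0,0,0,0,0,0]
    - [0,0,0,0,0,0]
    - [0,0,0,0,0,0]
    - [0,0,0,0,0,0]
    - [0,0,0,0,0,0]
  gripper: -1
  grip_force: 15

```text
time: 26.0
tcp_pos: [512.1, 103.5, 178.7]
tool_rot: [-3.142, -0.0, 2.8]
contact_force: [-0.7, 0.2, -1.2]
grip_width: 42.7
```

```bash
python3 - <<'E'
from h import *
m=camera_model("wrist");f=grab_frame("wrist"); 
cv2.imwrite("pics/w9.png",cv2.resize(f[:,:,::-1],(800,600),interpolation=cv2.INTER_CUBIC))
o=get_obs(); print(o['time'],o['contact_force'],o['torque'],o['tcp_pos'],o['tool_rot'],o['grip_width'])
E
```

```text
26.05 [-0.02304142  0.74634724 -1.03947403] [-0.00193196  0.03886153 -0.02923181] [512.14677679 103.49705763 178.69302377] [-3.14153288e+00 -1.25307202e-04  2.80002908e+00] 42.66710760197502
```

View pics/w9.png

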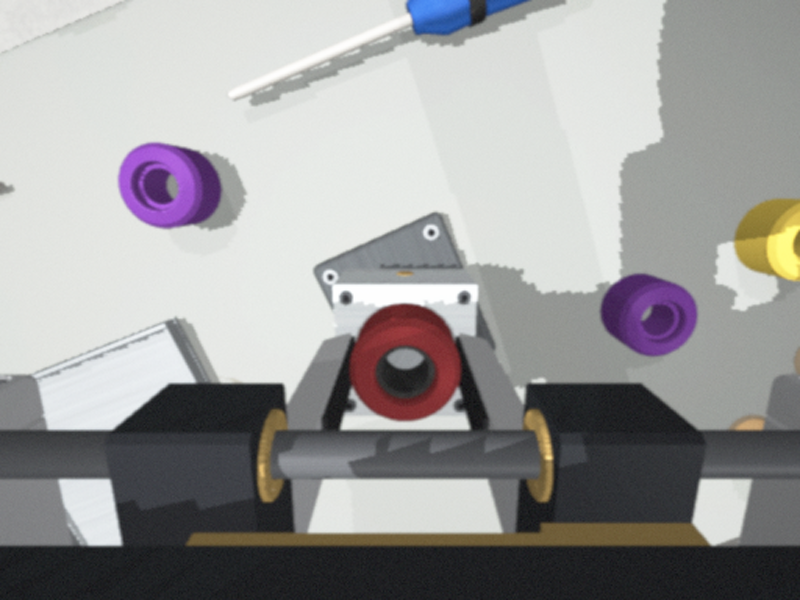

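Call:
step_arm:
  series:
    - [0,0,-0.4,0,0,0]
    - [0,0,-0.8,0,0,0]
    - [0,0,-1.4,0,0,0]
    - [0,0,-1.4,0,0,0]
    - [-0.8,-1.5,-0.4,0,0,0]
    - [-1.6,-3.2,0,0,0,0]
    - [-1.9,-4.0,0,0,0,0]
    - [-1.9,-4.0,0,0,0,0]
    - [-1.6,-3.2,0,0,0,0]
    - [-1.0,-2.0,0,0,0,0]

```text
time: 27.05
tcp_pos: [535.9, -97.5, 224.7]
tool_rot: [-3.141, 0.003, 2.798]
contact_force: [0.5, -0.1, -0.3]
grip_width: 42.7
```

Call:
step_arm:
  series:
    - [0,0,0,0,0,0]
    - [0,0,0.5,0,0,0]
    - [0,0,1.0,0,0,0]
    - [0,0,1.0,0,0,0]
    - [0,0,1.0,0,0,0]
    - [0,0,0.5,0,0,0]
    - [0,0,0,0,0,0]
    - [0,0,0,0,0,0]
    - [0,0,0,0,0,0]
    - [0,0,0,0,0,0]

```text
time: 28.05
tcp_pos: [535.5, -94.8, 183.3]
tool_rot: [3.142, 0.001, 2.8]
contact_force: [0.6, -0.2, -0.9]
grip_width: 42.6
```

```bash
python3 - <<'E'
from h import *
m=camera_model("wrist");f=grab_frame("wrist"); 
cv2.imwrite("pics/w10.png",cv2.resize(f[:,:,::-1],(800,600),interpolation=cv2.INTER_CUBIC))
s=grab_frame("scene"); cv2.imwrite("pics/s10.png",cv2.resize(s[:,:,::-1],(800,600),interpolation=cv2.INTER_CUBIC))
o=get_obs(); print(o['time'],o['contact_force'],o['torque'],o['tcp_pos'],o['tool_rot'],o['grip_width'])
E
```

```text
28.15 [ 0.2062969   0.08754506 -0.95437924] [-0.01920239  0.02483388  0.01012019] [535.39172225 -94.77319583 183.19335878] [3.14158538e+00 8.56861086e-04 2.79992480e+00] 42.750535291098736
```

View pics/w10.png

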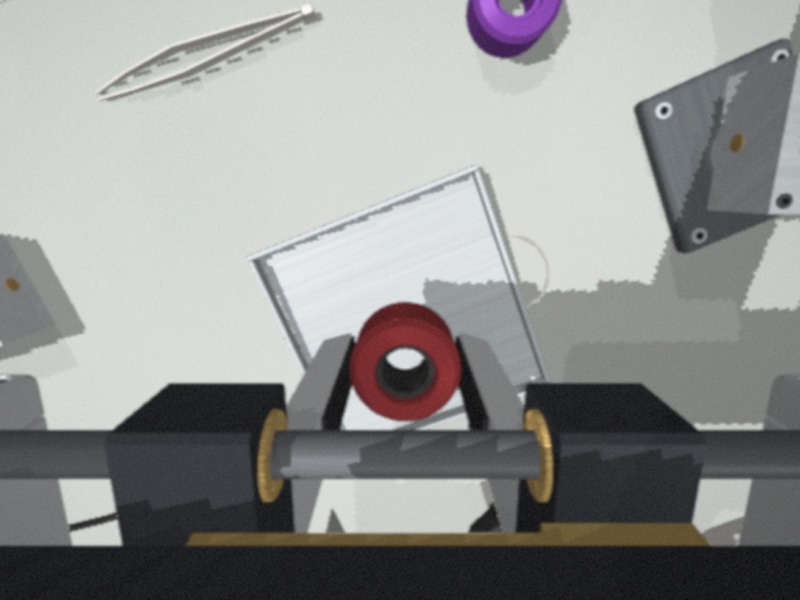

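View pics/s10.png

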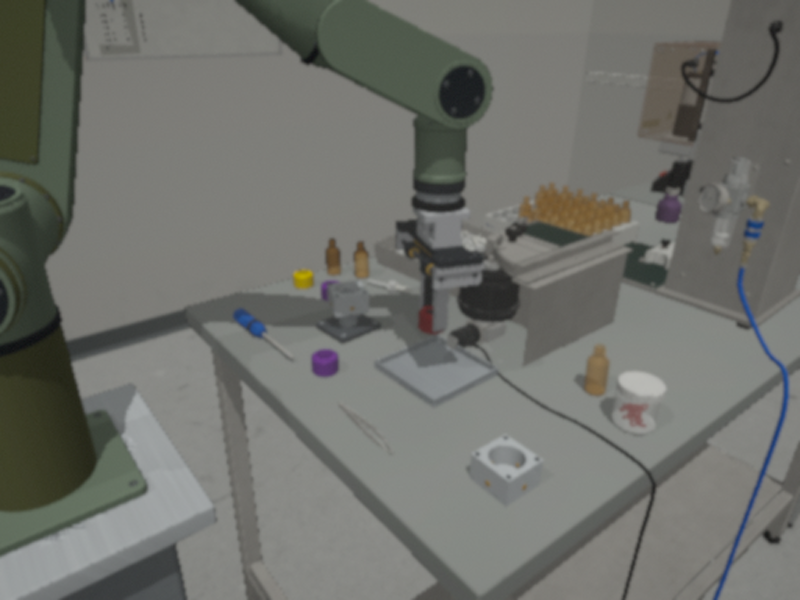

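```bash
python3 - <<'E'
from h import *
m=camera_model("wrist")
for u,v in [(250,260),(482,167),(545,378)]: print(p2w(m,u*.64,v*.64,14).round(1))
E
```

```text
[ 478.9 -168.4   14. ]
[474.4 -29.1  14. ]
[604.9 -29.4  14. ]
```

Call:
step_arm:
  series:
    - [0,0,0.8,0,0,0]
    - [0,0,1.5,0,0,0]
    - [0,0,1.5,0,0,0]
    - [0,0,1.5,0,0,0]
    - [0,0,1.0,0,0,0]
    - [0,0,0.6,0,0,0]
    - [0,0,0.3,0,0,0]
    - [0,0,0,0,0,0]
    - [0,0,0,0,0,0]
    - [0,0,0,0,0,0]

```text
time: 29.15
tcp_pos: [535.7, -94.8, 111.5]
tool_rot: [-3.142, 0.001, 2.8]
contact_force: [-0.5, 0.4, -0.7]
grip_width: 42.8
```

Call:
step_arm:
  series:
    - [0,0,0.05,0,0,0]
    - [0,0,0.05,0,0,0]
    - [0,0,0.05,0,0,0]
    - [0,0,0.05,0,0,0]
    - [0,0,0.05,0,0,0]
    - [0,0,0.05,0,0,0]
    - [0,0,0.05,0,0,0]
    - [0,0,0,0,0,0]
    - [0,0,0,0,0,0]
    - [0,0,0,0,0,0]

```text
time: 30.15
tcp_pos: [535.2, -94.7, 107.3]
tool_rot: [-3.142, 0.0, 2.8]
contact_force: [0.8, 0.2, -0.6]
grip_width: 42.7
```

Call:
step_arm:
  series:
    - [0,0,0.03,0,0,0]
    - [0,0,0.03,0,0,0]
    - [0,0,0.02,0,0,0]
    - [0,0,0,0,0,0]
    - [0,0,0,0,0,0]
    - [0,0,0,0,0,0]
    - [0,0,0,0,0,0]
    - [0,0,0,0,0,0]
    - [0,0,0,0,0,0]
    - [0,0,0,0,0,0]

```text
time: 31.15
tcp_pos: [535.2, -94.6, 106.6]
tool_rot: [-3.142, 0.0, 2.8]
contact_force: [-1.7, -0.1, 2.9]
grip_width: 42.6
```

Call:
step_arm:
  series:
    - [0,0,0,0,0,0]
    - [0,0,0,0,0,0]
    - [0,0,0,0,0,0]
    - [0,0,0,0,0,0]
    - [0,0,0,0,0,0]
    - [0,0,-0.4,0,0,0]
    - [0,0,-1.0,0,0,0]
    - [0,0,-2.0,0,0,0]
    - [0,0,-3.0,0,0,0]
    - [0,0,-3.0,0,0,0]
  gripper: 0.4

```text
time: 32.15
tcp_pos: [534.9, -94.6, 201.9]
tool_rot: [3.142, -0.0, 2.8]
contact_force: [0.2, -0.6, -0.4]
grip_width: 65.7
```

Call:
step_arm:
  series:
    - [0,0,-2,0,0,0]
    - [-2,0,0,0,0,0]
    - [-2,0,0,0,0,0]
    - [0,0,0,0,0,0]
    - [0,0,0,0,0,0]
    - [0,0,0,0,0,0]
    - [0,0,0,0,0,0]
    - [0,0,0,0,0,0]
    - [0,0,0,0,0,0]
    - [0,0,0,0,0,0]

```text
time: 33.15
tcp_pos: [572.7, -108.0, 220.4]
tool_rot: [-3.142, -0.0, 2.8]
contact_force: [-0.0, -0.4, 0.5]
grip_width: 65.4
```

```bash
python3 - <<'E'
from h import *
m=camera_model("wrist");f=grab_frame("wrist"); 
cv2.imwrite("pics/w11.png",cv2.resize(f[:,:,::-1],(800,600),interpolation=cv2.INTER_CUBIC))
s=grab_frame("scene"); cv2.imwrite("pics/s11.png",cv2.resize(s[100:292,100:356,::-1],(800,600),interpolation=cv2.INTER_CUBIC))
o=get_obs(); print(o['time'],o['contact_force'],o['tcp_pos'],o['grip_width'])
E
```

```text
33.25 [ 0.03439311  0.56255749 -0.46433942] [ 572.78462029 -107.9909213   220.45481406] 65.9340861788993
```

View pics/w11.png

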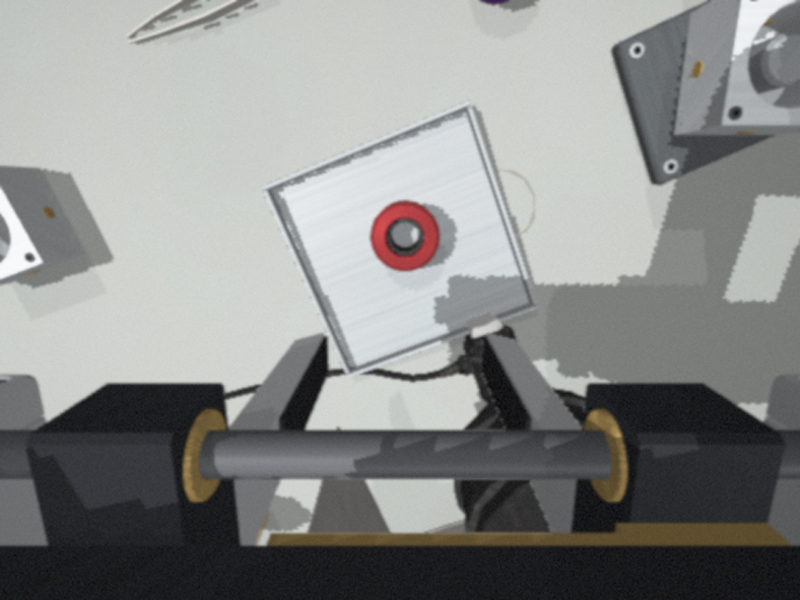

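View pics/s11.png

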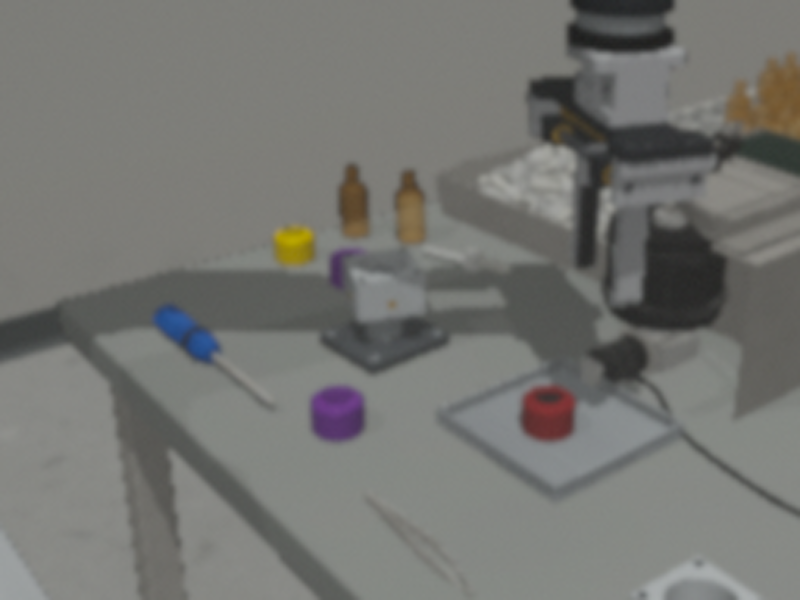

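The insert stands upright in the tray (wrist view, 405,236), the empty block sits level on the stand, and the gripper is clear of everything.

```bash
python3 -c "
from plant import *
print(close_job())"
```

```text
the job is handed in; nothing more can be done
None
```

The job is done and handed in at about 33 s. The red insert was pressed out over the pin, taken from its block and set down upright in the tray.

- **Pressing:** I lowered the block onto the ring in small steps. At each settled stop the force on the ring was at most about 10–11 N: the sensor read +7 N, against about −3 N with the block hanging free. A sideways force of 3–4 N built up while pressing.
- **Setting down:** the insert touched the tray floor with about 3.5 N before I opened the fingers.
- **Last check:** the wrist and scene pictures show the insert upright near the tray's middle and the empty block level on the stand. The bystanders in view look unmoved, and the gripper was clear with about 0 N on it.

Two readings did not match what I expected:
- **Push-out force:** at the one stop during the push it was only about 5 N, below the stated 8–14 N.
- **Ring height:** my camera estimate put the ring top at 40 mm, but contact came at about 42 mm.

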